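# Take the nested pots apart and hang them in the pot warmer

### The job

The three pots of the glue warmer stand nested in one another on the dark mat. Take the nest apart and hang each pot by its flange in the warmer opening of its own size, and close the widest, fourth opening with the knobbed blank cover; each must sit fully down, level and released. Do not knock over the corked vial that stands beside them.

Things in the scene. Friction and masses are not known exactly. Their poses are not given: they have to be found in the camera images.
- small_pot: White pot, smallest, at the start on top of the nest, flange lying loosely on the medium pot's rim. Tapered body 45 mm long, diameter 23 mm at the foot and 32 under the flange; flange 46 mm diameter, 4 thick; above it a straight neck to grip, 30 mm outside diameter, 28 high, 3 mm wall. Origin on the axis at the flange's underside, z up towards the mouth; hung home it meets the opening's origin.
- medium_pot: White pot, middle size, at the start mid-nest, flange lying loosely on the large pot's rim. Tapered body 45 mm long, diameter 33 mm at the foot and 46 under the flange; flange 62 mm diameter, 4 thick; above it a straight neck to grip, 44 mm outside diameter, 28 high, 3 mm wall. Origin on the axis at the flange's underside, z up towards the mouth; hung home it meets the opening's origin.
- large_pot: White pot, largest, at the bottom of the nest, standing on the 1.5 mm dark mat. Tapered body 45 mm long, diameter 44 mm at the foot and 62 under the flange; flange 78 mm diameter, 4 thick; above it a straight neck to grip, 58 mm outside diameter, 28 high, 3 mm wall. Origin on the axis at the flange's underside, z up towards the mouth; hung home it meets the opening's origin.
- blank_cover: Round aluminium cover with a black knob, lying on its boss on the 1.5 mm dark mat: flange 92 mm diameter, 4 thick; boss below it 10 mm deep, 76 mm diameter (68 at its lower edge); knob 26 mm diameter, from 4 to 34 mm above the origin. Origin on the axis at the flange's underside, z up; seated it meets the opening's origin.
- small_opening: Fixed square tile of the warmer's top, 96 x 96 x 5 mm, with a round opening 38 mm in diameter: the small pot hangs here. Origin at the opening's centre, level with the tile's top face, 77 mm above the table; z up. Free below down to 12 mm above the table.
- medium_opening: Fixed square tile of the warmer's top, 96 x 96 x 5 mm, with a round opening 52 mm in diameter: the medium pot hangs here (the small one would drop through). Origin at the opening's centre, level with the tile's top face, 77 mm above the table; z up. Free below down to 12 mm above the table.
- large_opening: Fixed square tile of the warmer's top, 96 x 96 x 5 mm, with a round opening 68 mm in diameter: the large pot hangs here (smaller ones would drop through). Origin at the opening's centre, level with the tile's top face, 77 mm above the table; z up. Free below down to 12 mm above the table.
- cover_opening: Fixed square tile of the warmer's top, 96 x 96 x 5 mm, with a round opening 82 mm in diameter: the widest, closed by the blank cover (every pot would drop through). Origin at the opening's centre, level with the tile's top face, 77 mm above the table; z up. Free below down to 12 mm above the table.
- pot_warmer: The pot warmer, fixed: white box 210 x 210 mm, 77 high, grey control panel on its front (its own -x). Its top is four square tiles, 2 by 2, 98 mm from centre to centre, which change places from start to start. Origin under its centre; z up.
- powder_vial: Corked glass vial, 29 mm in diameter and 66 mm high, standing on the dark mat near the nest; it must not be knocked over. Origin at the centre of its underside; z up.
There are look-alikes about, which are no part of the job. What is shaped like the blank_cover but brown or turquoise is not meant.

How it is judged (in metres and radians):
At the end, for the whole second after the job is handed in: Each pot hangs in the opening of its own size and the blank cover lies in the widest opening: flange underside within 4 mm of the tile's top face, axis within 6 mm of the opening's centre, upright within 0.08 rad, at rest and released (horizontal distance between small_pot and small_opening below 0.006 m and z of small_pot in the frame of small_opening between -0.004 and 0.004 m and angle between each of small_pot, medium_pot, large_pot, blank_cover's own z axis and vertical below 0.08 rad and linear speed of each of small_pot, medium_pot, large_pot, blank_cover below 0.02 m/s and horizontal distance between medium_pot and medium_opening below 0.006 m and z of medium_pot in the frame of medium_opening between -0.004 and 0.004 m and horizontal distance between large_pot and large_opening below 0.006 m and z of large_pot in the frame of large_opening between -0.004 and 0.004 m and horizontal distance between blank_cover and cover_opening below 0.006 m and z of blank_cover in the frame of cover_opening between -0.004 and 0.004 m); the robot touches nothing.
It fails at once if the corked vial is knocked over (tilted more than 0.5 rad) (angle between powder_vial's own z axis and vertical above 0.5 rad).
It also fails if it takes over 120 s, if anything falls off the work surface, if the arm or the gripper's body presses on something with over 40 N, if the wrist force passes 120 N, or if a joint passes its speed limit or range.

### The arm

A 6-joint arm with a two-finger parallel gripper is mounted at the origin on the work surface; the furniture and walls round the work are solid. World frame = base frame: x ahead of the robot, y to its left, z up, the work surface at z = 0. Lengths are in m, angles in degrees, forces in N, time in s.
With the tool pointing down it reaches from about 0.325 to 0.9 m from the base axis. Payload 6.1 kg.
Tool frame: the origin (TCP) lies midway between the tips of the shut fingers; the grasp point (between the pads) lies behind it (r.grip_point_offset is the z of the grasp point in the tool frame, in m); z points along the fingers, y is the line along which they close (so a half turn about z gives the same grasp; the last joint's range is limited). The gripper opens to 87 mm and grips with 3 to 60 N. Pads are 19 mm wide; open, the fingers measure 117 mm over their backs; the gripper's body (75 mm by 190 mm) begins 51 mm behind the grasp point.
Start: joints at [-77.527, 12.628, 87.462, -0, 79.91, -7.225], TCP at [0.211, -0.588, 0.223] pointing down, gripper open.
Joint ranges: [-170.65, 170.65], [-52.31, 119.04], [5.05, 147.46], [-71.25, 251.25], [11.57, 151.72], [-153.62, 153.62]. Speed limits (degrees/s): [147.25, 147.25, 172.46, 180, 180, 180].

### API

Orientations are given as [roll, pitch, yaw] about the fixed x, y, z axes, in that order (R = Rz(yaw) Ry(pitch) Rx(roll)).
In Python, from station import sensors, optics, r gives the robot as it stands.
- The arm moves only by the tool carry_out, never from a script. Its argument "deltas" is a list that holds one entry, the list of rows, each a list of 7 numbers: the turn, a rotation vector about the tool's x, y, z in units of 2 pi rad (1.0 is 2 pi rad), then the shift along the tool's x, y, z in units of 80 cm (1.0 is 80 cm), then the opening, from -1 (shut) to 1 (fully open). In form: [[[wx, wy, wz, tx, ty, tz, fingers], ...]]. A call has 1 to 10 rows; each row is the pose to reach, as a shift and turn from the pose commanded when the call began, along the tool's axes at that moment, turning the shorter way round; what a row does not reach only later rows make up. A row lasts 1/8 s, in which the tool goes at most 62.5 mm and 10.7 degrees, less where a joint would pass 70% of its speed; a pose out of reach is approached as far as the arm can. A call with a number of a shift or a turn outside -1 to 1 is refused whole. A call with a gripper value outside its range is refused whole. The fingers move at their own pace and stop on an object; the grip force is fixed at half the most. Time passes only in rows, so rows that repeat a pose let the fingers close. It gives the time, the measured TCP pose, the force, the opening and the grip force at its end, in the units of the state.
- sensors.get_state(): the state, without advancing time (a new reading comes with each control period).
- optics.read_camera(name): name is "scene" or "top" or "wrist"; returns (picture, depth): 400x640x3 uint8, blue, green, red; 400x640 float32, m along the optical axis (not along the pixel's ray), 0 where there is no reading.
- optics.camera_info(name): a dict with "camera_matrix" (3x3 intrinsics, pixels), "k1" (the pictures are not rectified: a ray, as slopes to the right and down, at radius r is drawn at 1 + k1 r^2 times it, then the intrinsics apply), "origin" and "attitude" of the camera in the world; the wrist camera has in their place "T_tool_cam" (4x4, takes a point from camera to tool coordinates, whose origin is the TCP and whose axes are the flange's). Camera axes: x right, y down, z forward; pixel columns grow to the right and rows downward; lengths in m; the calibration is good to about 2 mm. A picture is of the moment at which its call begins: read the wrist's pose just before it. camera_info takes no time and is no camera call.
- r.job_done(): hands the job in; it is judged then, once.
The state is a dict: "time": time; "q": joint angles; "qd": joint speeds; "joint_torque": joint torques, N m; "eef_pos": TCP position; "tool_rot": TCP orientation; "ft_force": force on the tool from outside, world axes, zero at the start; "torque": the same for the moment, N m; "width": finger opening in m; "gripper_force": force on a finger pad.
Only numpy, scipy, OpenCV 4.12 (cv2) and the standard library are available. Lean on these libraries where they do the work, as an engineer would, in place of code of your own. Each camera call takes 0.05 s, during which the arm holds its last target. There are 200 camera calls.

## Working session

There is one attempt and no reset: what is moved stays moved. The work goes in short steps, Python scripts to look and compute and a tool call to move; the robot and the scene stay as the last step left them, time stands still between calls to the robot, and variables do not carry over. Pictures are saved under pics/ and viewed, at most 14 in all, crops included, and the job is handed in when it is done.

Besides the shell and the picture viewer there is one more tool, called after "Request:" by a JSON object that holds its "fn" and its "kwargs". carry_out: Moves the arm, as the interface text tells. Its arguments: {"type":"object","properties":{"deltas":{"type":"array"}},"required":["deltas"]}

```bash
mkdir -p pics; ls
cat > h.py <<'E'
import numpy as np,cv2
from station import sensors,optics,r
from scipy.spatial.transform import Rotation as R
def pose():
    s=sensors.get_state(); return np.array(s['eef_pos']),s['tool_rot']
def cam(n):
    p,e=pose(); im,d=optics.read_camera(n); i=optics.camera_info(n)
    if n=='wrist':
        T=np.eye(4);T[:3,:3]=R.from_euler('xyz',e,degrees=True).as_matrix();T[:3,3]=p
        T=T@np.array(i['T_tool_cam']);o=T[:3,3];A=T[:3,:3]
    else:
        o=np.array(i['origin']);a=np.array(i['attitude']);A=a if a.shape==(3,3) else R.from_euler('xyz',a,degrees=True).as_matrix()
    return im,d,(np.array(i['camera_matrix']),i['k1'],o,A)
def rays(c,uv):
    K,k,o,A=c
    uv=np.atleast_2d(uv).astype(float)
    return cv2.undistortPoints(uv.reshape(-1,1,2),K,np.array([k,0,0,0,0.])).reshape(-1,2)
def onplane(c,uv,z):
    n=rays(c,uv);d=np.c_[n,np.ones(len(n))]@c[3].T
    return c[2]+d*((z-c[2][2])/d[:,2])[:,None]
def cloud(c,d):
    v,u=np.mgrid[:400,:640];n=rays(c,np.c_[u.ravel(),v.ravel()])
    P=(np.c_[n,np.ones(len(n))]*d.ravel()[:,None])@c[3].T+c[2]
    P[d.ravel()==0]=np.nan
    return P.reshape(400,640,3)
E
python3 - <<'E'
from h import *
print(sensors.get_state(),r.grip_point_offset)
for n in('scene','top','wrist'):
    print(n,optics.camera_info(n))
a=[cam(n) for n in('scene','top')]
for n,x in zip(('scene','top'),a): cv2.imwrite(f'pics/{n}.png',x[0]); np.save(n,x[1])
E
```

```text
pics
{'time': 0.0, 'q': array([-7.75251341e+01,  1.26739559e+01,  8.75265416e+01, -1.71888555e-03,
        7.99098117e+01, -7.22346879e+00]), 'qd': array([ 0.03687338, -0.12570499, -0.00316558,  0.02453504, -0.15040294,
       -0.02658653]), 'joint_torque': array([ 5.39469056e-04, -4.94607711e+01, -3.87378395e+01,  6.99654152e-02,
        5.74909500e-02, -1.36268832e-04]), 'eef_pos': array([ 0.21053398, -0.58780982,  0.22144398]), 'tool_rot': array([-1.79890354e+02, -1.21919413e-02,  1.96986258e+01]), 'ft_force': array([ 0.56251043,  0.21285038, -0.04933756]), 'torque': array([ 0.04813322,  0.04188383, -0.07270303]), 'gripper_force': 0.0, 'width': 0.08713997134452803} -0.0187
scene {'camera_matrix': array([[441.22375002,   0.        , 319.30762306],
       [  0.        , 441.22375002, 199.58256186],
       [  0.        ,   0.        ,   1.        ]]), 'k1': 0.037853534426984504, 'origin': array([-0.31494876, -0.49313705,  0.84666126]), 'attitude': array([-130.33502377,   -0.8844726 ,  -54.09558034])}
top {'camera_matrix': array([[439.38166097,   0.        , 323.80614482],
       [  0.        , 439.38166097, 196.62490791],
       [  0.        ,   0.        ,   1.        ]]), 'k1': -0.09439371267648157, 'origin': array([0.32024032, 0.03406999, 1.45482033]), 'attitude': array([-175.52171154,   -1.47009397,  -88.60010959])}
wrist {'camera_matrix': array([[359.47318164,   0.        , 322.10292976],
       [  0.        , 359.47318164, 198.05852347],
       [  0.        ,   0.        ,   1.        ]]), 'k1': -0.04890103476762358, 'T_tool_cam': array([[-7.29318120e-04, -9.70796148e-01, -2.39904789e-01,
         6.54867305e-02],
       [ 9.99999534e-01, -5.56112158e-04, -7.89672604e-04,
         1.82951924e-04],
       [ 6.33197152e-04, -2.39905253e-01,  9.70796100e-01,
        -1.61810562e-01],
       [ 0.00000000e+00,  0.00000000e+00,  0.00000000e+00,
         1.00000000e+00]])}
```

View pics/scene.png

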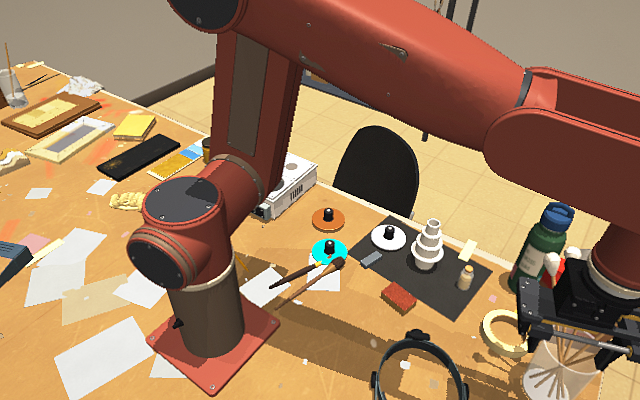

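View pics/top.png

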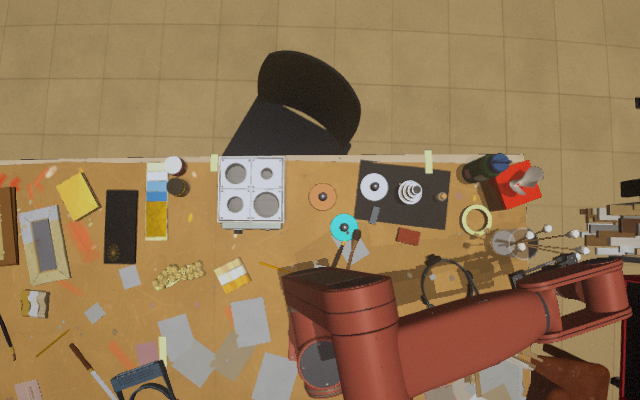

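The scene view shows the nest (428,245), vial (466,278), white cover (389,237) and warmer (290,185). In the top view the nest is at (410,190), cover (374,187), vial (441,197) and warmer (252,191). Its openings are at upper left (236,174), upper right, smallest (266,173), lower left (235,204) and lower right, widest (266,204).

Run:
```python
from h import *
im,d,c=cam('top')
for n,uv,z in [('nest',(410,190),.14),('cover',(374,187),.0155),('vial',(441,197),.066),('UL',(236,174),.077),('UR',(266,173),.077),('LL',(235,204),.077),('LR',(266,204),.077)]:
    print(n,onplane(c,uv,z)[0].round(3), cloud(c,d)[uv[1]-3:uv[1]+4,uv[0]-3:uv[0]+4,2].round(3).max())
```

```text
nest [ 0.451 -0.258  0.14 ] 0.148
cover [ 0.47  -0.165  0.016] 0.051
vial [ 0.439 -0.376  0.066] nan
UL [0.493 0.28  0.077] 0.02
UR [0.499 0.186 0.077] 0.019
LL [0.398 0.279 0.077] nan
LR [0.401 0.182 0.077] 0.02
```

```bash
cat >> h.py <<'E'
def to(x,y,z,yaw=90,ref=None):
    p,e=pose()
    if ref is not None: p,e=np.array(ref[:3]),(180,0,ref[3])
    M=R.from_euler('xyz',e,degrees=True); G=R.from_euler('xyz',(180,0,yaw),degrees=True)
    print('row',((M.inv()*G).as_rotvec()/(2*np.pi)).round(4),(M.inv().apply(np.array([x,y,z])-p)/.8).round(4))
E
python3 - <<'E'
from h import *
to(.21,-.588,.34,19.7);to(.46,-.22,.34)
E
```

```text
row [-0.0002 -0.     -0.    ] [-0.0007 -0.0004 -0.1479]
row [-0.0002 -0.0002 -0.1953] [ 0.4486 -0.3281 -0.1473]
```

Request:
{"fn": "carry_out", "kwargs": {"deltas": [[[0, 0, -0.02, 0, 0, -0.073, 1], [0, 0, -0.05, 0.04, -0.03, -0.147, 1], [-0.0002, -0.0002, -0.1953, 0.4486, -0.3281, -0.147, 1], [-0.0002, -0.0002, -0.1953, 0.4486, -0.3281, -0.147, 1], [-0.0002, -0.0002, -0.1953, 0.4486, -0.3281, -0.147, 1], [-0.0002, -0.0002, -0.1953, 0.4486, -0.3281, -0.147, 1], [-0.0002, -0.0002, -0.1953, 0.4486, -0.3281, -0.147, 1], [-0.0002, -0.0002, -0.1953, 0.4486, -0.3281, -0.147, 1], [-0.0002, -0.0002, -0.1953, 0.4486, -0.3281, -0.147, 1], [-0.0002, -0.0002, -0.1953, 0.4486, -0.3281, -0.147, 1]]]}}

```text
time: 1.4
eef_pos: [0.461, -0.2181, 0.3399]
tool_rot: [180.0, 0.1, 90.2]
ft_force: [-1.1, -0.5, -0.1]
width: 0.0871
gripper_force: 0.0
```

Run:
```python
from h import *
print(pose(),sensors.get_state()['qd'].round(1))
im,d,c=cam('wrist'); cv2.imwrite('pics/w1.png',im)
np.savez('w1',im=im,d=d,K=c[0],k=c[1],o=c[2],A=c[3])
```

```text
(array([ 0.46101016, -0.21813252,  0.33994306]), array([1.79988620e+02, 6.07546055e-02, 9.02464632e+01])) [-3.2  0.   0.1 -1.5 -0.  -1.6]
```

View pics/w1.png

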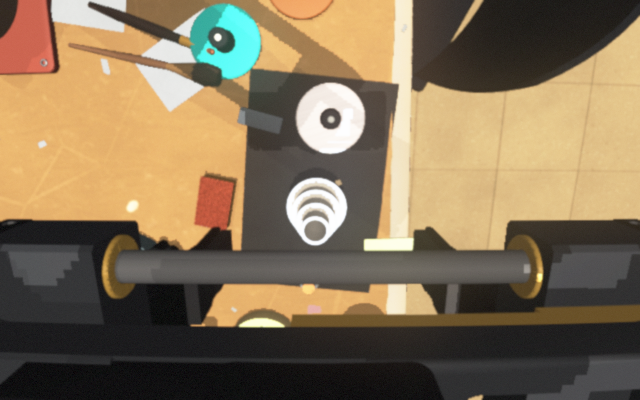

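The wrist view shows the cover at (330,118) with its knob at (330,118), and the nest with its top mouth at about (315,230). The fingers hide the vial.

Run:
```python
from h import *
im,d,c=cam('wrist'); P=cloud(c,d)
print(pose()[0])
for uv in [(315,232),(315,215),(315,207),(315,190),(315,182),(330,118),(345,130),(300,190),(280,80)]:
    print(uv,P[uv[1],uv[0]].round(4),im[uv[1],uv[0]])
# small mouth: inner circle dark grey; rim planes
g=im.min(2)
def ell(mask,z,seed):
    n,l=cv2.connectedComponents(mask.astype(np.uint8)); k=l[seed[1],seed[0]]
    cs,_=cv2.findContours((l==k).astype(np.uint8),0,cv2.CHAIN_APPROX_NONE); q=cs[0][:,0]
    w=onplane(c,q,z); (x,y),r_=cv2.minEnclosingCircle(w[:,:2].astype(np.float32)); m=w[:,:2]
    A=np.c_[2*m,np.ones(len(m))];s=np.linalg.lstsq(A,(m**2).sum(1),rcond=None)[0]
    print('enc',x,y,r_,'fit',s[:2],np.sqrt(s[2]+s[:2]@s[:2]),k,len(q))
print('mouth',end=' ');ell(g<140,.1425,(315,232))
m=g>170; print('cover',end=' ');
n,l=cv2.connectedComponents(m.astype(np.uint8)); 
ell(m,.0155,(345,130))
ell(g<90,.0455,(330,118))
```

```text
[ 0.45991162 -0.22027566  0.33984893]
(315, 232) [ 0.4526 -0.2898  0.1152] [119 130 139]
(315, 215) [ 0.4532 -0.2621  0.1406] [239 235 233]
(315, 207) [ 0.4527 -0.2607  0.114 ] [192 212 224]
(315, 190) [ 0.4521 -0.2483  0.0825] [254 254 253]
(315, 182) [ 0.4515 -0.2451  0.05  ] [203 221 231]
(330, 118) [ 0.4702 -0.1649  0.0457] [198 213 219]
(345, 130) [ 0.4909 -0.1812  0.0164] [255 254 254]
(300, 190) [ 0.4322 -0.2554  0.0512] [188 210 222]
(280, 80) [ 0.4042 -0.1163  0.0013] [72 80 82]
mouth enc 0.4537483751773834 -0.2769860029220581 0.010652821511030197 fit [ 0.45378013 -0.2769973 ] 0.010156300414501357 93 54
cover enc 0.472016304731369 -0.16487136483192444 0.04607568681240082 fit [ 0.47191225 -0.16470313] 0.044953019284598134 10 195
enc 0.6996324062347412 -0.5884040594100952 0.010749071836471558 fit [ 0.70049928 -0.58845737] 0.007018114257036055 0 30
```

Request:
{"fn": "carry_out", "kwargs": {"deltas": [[[0, 0, 0, -0.07, 0, 0, 1], [0, 0, 0, -0.1375, 0, 0, 1], [0, 0, 0, -0.1375, 0, 0, 1], [0, 0, 0, -0.1375, 0, 0, 1], [0, 0, 0, -0.1375, 0, 0, 1], [0, 0, 0, -0.1375, 0, 0, 1]]]}}

```text
time: 2.25
eef_pos: [0.4602, -0.3296, 0.3407]
tool_rot: [180.0, 0.1, 90.1]
ft_force: [-0.4, -0.5, -0.0]
width: 0.0872
gripper_force: 0.0
```

```bash
cat >> h.py <<'E'
def circ(m):
    A=np.c_[2*m,np.ones(len(m))];s=np.linalg.lstsq(A,(m**2).sum(1),rcond=None)[0]
    return s[:2].round(4),round(float(np.sqrt(s[2]+s[:2]@s[:2])),4)
def rings(P,cx,cy,levels,R0=.045):
    "per height band: topmost flat surface centre via convex hull circle"
    for z in levels:
        m=(abs(P[...,2]-z)<.0045)&(np.hypot(P[...,0]-cx,P[...,1]-cy)<R0)
        q=P[m][:,:2]
        if len(q)<10: print(z,'few',len(q)); continue
        (x,y),rr=cv2.minEnclosingCircle(q.astype(np.float32)); h=cv2.convexHull(q.astype(np.float32))[:,0]
        print(z,len(q),'enc',round(x,4),round(y,4),round(rr,4),'hull',circ(h.astype(float)),'zmed',np.median(P[m][:,2]).round(4))
E
python3 - <<'E'
from h import *
im,d,c=cam('wrist'); P=cloud(c,d); cv2.imwrite('pics/w2.png',im)
print(pose())
rings(P,.453,-.276,(.1425,.1145,.0825,.0505)); rings(P,.471,-.165,(.0155,.0455),.055)
E
```

```text
(array([ 0.46027469, -0.32957527,  0.34070114]), array([1.79956522e+02, 1.14353591e-01, 9.00700171e+01]))
0.1425 359 enc 0.4543 -0.2775 0.0159 hull (array([ 0.4543, -0.2776]), 0.0156) zmed 0.1421
0.1145 763 enc 0.4541 -0.2775 0.0232 hull (array([ 0.4543, -0.2775]), 0.0228) zmed 0.1141
0.0825 860 enc 0.4545 -0.2774 0.0312 hull (array([ 0.4543, -0.2775]), 0.0309) zmed 0.0822
0.0505 864 enc 0.4542 -0.2774 0.0394 hull (array([ 0.4543, -0.2774]), 0.0389) zmed 0.0501
0.0155 3589 enc 0.472 -0.1647 0.0462 hull (array([ 0.4718, -0.1661]), 0.0448) zmed 0.0152
0.0455 361 enc 0.4719 -0.1644 0.0127 hull (array([ 0.4716, -0.1645]), 0.0122) zmed 0.045
```

View pics/w2.png

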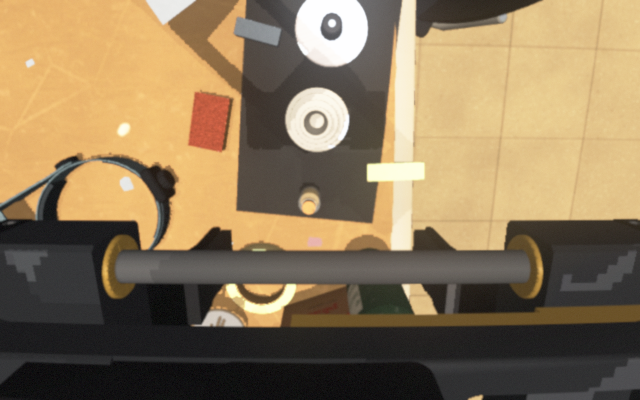

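The second wrist view shows the nest at (316,121), the cover at (332,28) and the vial at (310,200). The ring fits agree with the given heights and radii to within 1 mm. Next I'll look at the warmer.

Request:
{"fn": "carry_out", "kwargs": {"deltas": [[[0, 0, 0, 0.078, 0.0, -0.02, 1], [0, 0, 0, 0.6, -0.015, -0.025, 1], [0, 0, 0, 0.6, -0.015, -0.025, 1], [0, 0, 0, 0.6, -0.015, -0.025, 1], [0, 0, 0, 0.6, -0.015, -0.025, 1], [0, 0, 0, 0.6, -0.015, -0.025, 1], [0, 0, 0, 0.6, -0.015, -0.025, 1], [0, 0, 0, 0.6, -0.015, -0.025, 1], [0, 0, 0, 0.6, -0.015, -0.025, 1], [0, 0, 0, 0.6, -0.015, -0.025, 1]]]}}

```text
time: 3.55
eef_pos: [0.4478, 0.1497, 0.3596]
tool_rot: [180.0, 0.1, 90.1]
ft_force: [0.5, -0.8, 0.4]
width: 0.0871
gripper_force: 0.0
```

Request:
{"fn": "carry_out", "kwargs": {"deltas": [[[0, 0, 0, 0, 0, 0, 1], [0, 0, 0, 0, 0, 0, 1], [0, 0, 0, 0, 0, 0, 1]]]}}

```text
time: 3.92
eef_pos: [0.4482, 0.149, 0.3596]
tool_rot: [180.0, 0.1, 89.9]
ft_force: [0.1, -0.9, -0.8]
width: 0.0872
gripper_force: 0.0
```

Run:
```python
from h import *
im,d,c=cam('wrist'); P=cloud(c,d); cv2.imwrite('pics/w3.png',im); np.save('P3',P)
print(pose())
m=(abs(P[...,2]-.077)<.006); print(m.sum(),np.median(P[m][:,2]))
mm=(m*255).astype(np.uint8)
cv2.imwrite('pics/m3.png',np.hstack([cv2.resize(im,(400,250)),cv2.cvtColor(cv2.resize(mm,(400,250)),8)]))
```

```text
(array([0.44818277, 0.14909245, 0.35955781]), array([1.79978533e+02, 9.48359201e-02, 8.99380140e+01]))
22357 0.07643024444497104
```

View pics/m3.png

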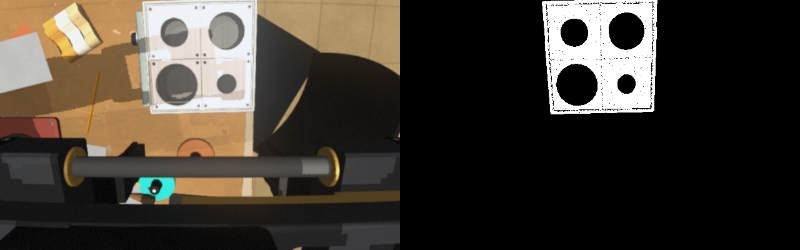

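The height mask is clean. It shows four openings, at half-scale pixels (574,31), (626,30), (576,85) and (626,84).

Run:
```python
from h import *
P=np.load('P3.npy')
m=(abs(P[...,2]-.077)<.006).astype(np.uint8)
m=cv2.morphologyEx(m,cv2.MORPH_CLOSE,np.ones((3,3)))
cs,h=cv2.findContours(m,cv2.RETR_CCOMP,cv2.CHAIN_APPROX_NONE)
for q,hh in zip(cs,h[0]):
    if hh[3]>=0 and len(q)>30:
        w=P[q[:,0,1],q[:,0,0]];w=w[abs(w[:,2]-.077)<.006]; print(circ(w[:,:2]),len(w))
m=cv2.morphologyEx(m,cv2.MORPH_OPEN,np.ones((3,3)))
q=P[(m>0)];print('box',cv2.minAreaRect(q[:,:2].astype(np.float32)))
to(.4543,-.2775,.30)
```

```text
(array([0.4975, 0.1842]), 0.019) 87
(array([0.4002, 0.1822]), 0.0412) 187
(array([0.3977, 0.2801]), 0.0262) 130
(array([0.4953, 0.2823]), 0.034) 169
box ((nan, nan), (nan, 0.0), nan)
row [ 0.0001  0.0003 -0.0002] [-0.5331  0.0082  0.0753]
```

Request:
{"fn": "carry_out", "kwargs": {"deltas": [[[0, 0, 0, -0.078, 0, 0.02, 1], [0, 0.0003, 0, -0.5331, 0.008, 0.12, 1], [0, 0.0003, 0, -0.5331, 0.008, 0.12, 1], [0, 0.0003, 0, -0.5331, 0.008, 0.12, 1], [0, 0.0003, 0, -0.5331, 0.008, 0.12, 1], [0, 0.0003, 0, -0.5331, 0.008, 0.12, 1], [0, 0.0003, 0, -0.5331, 0.008, 0.12, 1], [0, 0.0003, 0, -0.5331, 0.008, 0.12, 1], [0, 0.0003, 0, -0.5331, 0.008, 0.12, 1], [0, 0.0003, 0, -0.5331, 0.008, 0.12, 1]]]}}

```text
time: 5.22
eef_pos: [0.4549, -0.276, 0.2648]
tool_rot: [179.9, 0.0, 90.1]
ft_force: [0.1, -0.4, 1.0]
width: 0.0871
gripper_force: 0.0
```

Request:
{"fn": "carry_out", "kwargs": {"deltas": [[[0, 0, 0, 0, 0, 0.0, 1], [0, 0, 0, 0, 0, 0, 1], [0, 0, 0, 0, 0, 0, 1]]]}}

```text
time: 5.6
eef_pos: [0.4547, -0.2765, 0.2645]
tool_rot: [180.0, 0.0, 90.1]
ft_force: [-0.2, -1.1, 0.2]
width: 0.0867
gripper_force: 0.0
```

Run:
```python
from h import *
print(pose());to(.4543,-.2775,.1165)
```

```text
(array([ 0.45468782, -0.2765276 ,  0.26446867]), array([1.79965058e+02, 4.15299655e-04, 9.00536088e+01]))
row [0.0001 0.     0.0001] [-0.0012 -0.0006  0.185 ]
```

Request:
{"fn": "carry_out", "kwargs": {"deltas": [[[0, 0, 0, -0.0012, -0.0006, 0.05, 1], [0, 0, 0, -0.0012, -0.0006, 0.1, 1], [0, 0, 0, -0.0012, -0.0006, 0.14, 1], [0, 0, 0, -0.0012, -0.0006, 0.17, 1], [0, 0, 0, -0.0012, -0.0006, 0.185, 1], [0, 0, 0, -0.0012, -0.0006, 0.185, 1]]]}}

```text
time: 6.35
eef_pos: [0.4537, -0.2775, 0.1157]
tool_rot: [-180.0, -0.1, 90.0]
ft_force: [0.5, -0.3, -0.3]
width: 0.0874
gripper_force: 0.0
```

Request:
{"fn": "carry_out", "kwargs": {"deltas": [[[0, 0, 0, 0, 0, 0, -0.2], [0, 0, 0, 0, 0, 0, -0.5], [0, 0, 0, 0, 0, 0, -1], [0, 0, 0, 0, 0, 0, -1], [0, 0, 0, 0, 0, 0, -1], [0, 0, 0, 0, 0, 0, -1], [0, 0, 0, 0, 0, 0, -1], [0, 0, 0, 0, 0, 0, -1]]]}}

```text
time: 7.35
eef_pos: [0.454, -0.2778, 0.1162]
tool_rot: [180.0, -0.0, 90.0]
ft_force: [-0.6, 1.0, 0.1]
width: 0.0298
gripper_force: 30.0
```

Request:
{"fn": "carry_out", "kwargs": {"deltas": [[[0, 0, 0, 0, 0, -0.015, -1], [0, 0, 0, 0, 0, -0.04, -1], [0, 0, 0, 0, 0, -0.08, -1], [0, 0, 0, 0, 0, -0.12, -1], [0, 0, 0, 0, 0, -0.16, -1], [0, 0, 0, 0, 0, -0.16, -1]]]}}

```text
time: 8.1
eef_pos: [0.4556, -0.2791, 0.2483]
tool_rot: [179.7, 0.2, 90.0]
ft_force: [0.1, 0.3, -1.1]
width: 0.0297
gripper_force: 30.0
```

Request:
{"fn": "carry_out", "kwargs": {"deltas": [[[0, 0, 0, 0.03, 0, 0, -1], [0, 0, 0, 0.08, 0.01, 0, -1], [0, 0, 0, 0.15, 0.02, 0, -1], [0, 0, 0, 0.22, 0.03, 0, -1], [0, 0, 0, 0.29, 0.04, 0, -1], [0, 0, 0, 0.36, 0.05, 0, -1], [0, 0, 0, 0.43, 0.0544, 0, -1], [0, 0, 0, 0.5, 0.0544, 0, -1], [0, 0, 0, 0.55, 0.0544, 0, -1], [0, 0, 0, 0.5775, 0.0544, 0, -1]]]}}

```text
time: 9.35
eef_pos: [0.4951, 0.187, 0.2425]
tool_rot: [-179.8, -0.0, 90.2]
ft_force: [0.1, -0.4, -1.0]
width: 0.0301
gripper_force: 30.0
```

Request:
{"fn": "carry_out", "kwargs": {"deltas": [[[0, 0, 0, 0, 0, 0, -1], [0, 0, 0, 0, 0, 0, -1], [0, 0, 0, 0, 0, 0, -1]]]}}

```text
time: 9.72
eef_pos: [0.4972, 0.1833, 0.244]
tool_rot: [-180.0, 0.0, 89.9]
ft_force: [0.2, 0.1, -0.1]
width: 0.0294
gripper_force: 30.0
```

Run:
```python
from h import *
print(pose(),sensors.get_state()['width']);to(.4975,.1840,.083)
im,d,c=cam('wrist');cv2.imwrite('pics/w4.png',im)
```

```text
(array([0.49721328, 0.18331288, 0.24399756]), array([-1.79978329e+02,  4.67761792e-03,  8.99442447e+01])) 0.029366281708085192
row [-0.0001  0.     -0.0002] [0.0009 0.0004 0.2012]
```

View pics/w4.png

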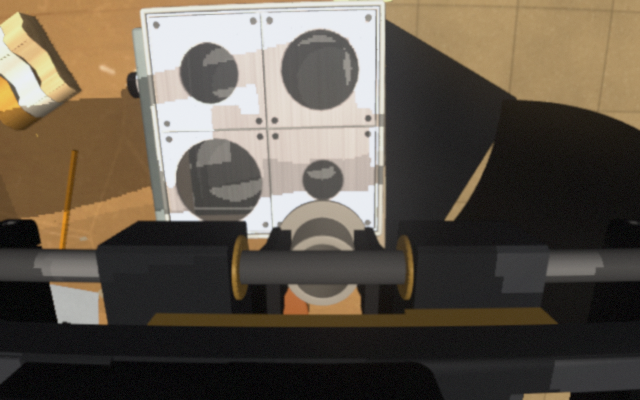

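The pot is held at about (323,250), with the small opening at (323,180) and ahead of it in the view. Now I'll lower it.

Request:
{"fn": "carry_out", "kwargs": {"deltas": [[[0, 0, 0, 0.0009, 0.0004, 0.04, -1], [0, 0, 0, 0.0009, 0.0004, 0.09, -1], [0, 0, 0, 0.0009, 0.0004, 0.12, -1], [0, 0, 0, 0.0009, 0.0004, 0.15, -1], [0, 0, 0, 0.0009, 0.0004, 0.17, -1], [0, 0, 0, 0.0009, 0.0004, 0.185, -1], [0, 0, 0, 0.0009, 0.0004, 0.195, -1], [0, 0, 0, 0.0009, 0.0004, 0.1995, -1], [0, 0, 0, 0.0009, 0.0004, 0.1995, -1], [0, 0, 0, 0.0009, 0.0004, 0.1995, -1]]]}}

```text
time: 11.02
eef_pos: [0.4983, 0.185, 0.0854]
tool_rot: [179.9, -0.0, 90.0]
ft_force: [-0.9, -0.1, 0.9]
width: 0.0298
gripper_force: 30.0
```

Request:
{"fn": "carry_out", "kwargs": {"deltas": [[[0, 0, 0, -0.001, -0.001, 0.0015, -1], [0, 0, 0, -0.001, -0.001, 0.003, -1], [0, 0, 0, -0.001, -0.001, 0.004, -1], [0, 0, 0, -0.001, -0.001, 0.004, -1]]]}}

```text
time: 11.52
eef_pos: [0.4971, 0.1841, 0.0826]
tool_rot: [180.0, -0.0, 90.0]
ft_force: [-3.6, -1.1, 7.3]
width: 0.0298
gripper_force: 30.0
```

Request:
{"fn": "carry_out", "kwargs": {"deltas": [[[0, 0, 0, 0, 0, 0, -0.2], [0, 0, 0, 0, 0, 0, 0.3], [0, 0, 0, 0, 0, 0, 0.3], [0, 0, 0, 0, 0, 0, 0.3], [0, 0, 0, 0, 0, -0.02, 0.3], [0, 0, 0, 0, 0, -0.07, 0.3], [0, 0, 0, 0, 0, -0.14, 1], [0, 0, 0, 0, 0, -0.2, 1], [0, 0, 0, 0, 0, -0.2, 1]]]}}

```text
time: 12.65
eef_pos: [0.5001, 0.1847, 0.2483]
tool_rot: [179.4, -0.1, 90.0]
ft_force: [0.3, 0.6, -0.6]
width: 0.0789
gripper_force: 0.0
```

Request:
{"fn": "carry_out", "kwargs": {"deltas": [[[0, 0, 0, -0.07, -0.01, 0, 1], [0, 0, 0, -0.577, -0.0535, 0, 1], [0, 0, 0, -0.577, -0.0535, 0, 1], [0, 0, 0, -0.577, -0.0535, 0, 1], [0, 0, 0, -0.577, -0.0535, 0, 1], [0, 0, 0, -0.577, -0.0535, 0, 1], [0, 0, 0, -0.577, -0.0535, 0, 1], [0, 0, 0, -0.577, -0.0535, 0, 1], [0, 0, 0, -0.577, -0.0535, 0, 1], [0, 0, 0, -0.577, -0.0535, 0, 1]]]}}

```text
time: 13.9
eef_pos: [0.454, -0.2768, 0.241]
tool_rot: [-180.0, -0.1, 90.0]
ft_force: [-0.1, 0.0, 0.3]
width: 0.0868
gripper_force: 0.0
```

Request:
{"fn": "carry_out", "kwargs": {"deltas": [[[0, 0, 0, 0, 0, 0, 1], [0, 0, 0, 0, 0, 0, 1], [0, 0, 0, 0, 0, 0, 1]]]}}

```text
time: 14.28
eef_pos: [0.4545, -0.2769, 0.2416]
tool_rot: [180.0, -0.0, 90.1]
ft_force: [-0.0, -0.7, -0.4]
width: 0.0874
gripper_force: 0.0
```

Run:
```python
from h import *
print(pose());to(.4543,-.2775,.0845)
im,d,c=cam('top');P=cloud(c,d);rings(P,.4543,-.2775,(.1105,.0825,.0505)); rings(P,.4975,.184,(.109,.081),.03)
```

```text
(array([ 0.45451456, -0.27694189,  0.24159528]), array([ 1.79970064e+02, -4.38758034e-03,  9.00698071e+01]))
row [ 0.0001 -0.      0.0002] [-0.0007 -0.0004  0.1964]
0.1105 16 enc 0.463 -0.2636 0.0159 hull (array([ 0.4557, -0.2737]), 0.0193) zmed 0.1094
0.0825 42 enc 0.463 -0.2658 0.0268 hull (array([ 0.456 , -0.2743]), 0.0278) zmed 0.0837
0.0505 80 enc 0.4542 -0.2765 0.0394 hull (array([ 0.4539, -0.2767]), 0.0387) zmed 0.0514
0.109 31 enc 0.4984 0.186 0.0157 hull (array([0.4986, 0.1861]), 0.0149) zmed 0.1093
0.081 153 enc 0.4977 0.1839 0.0299 hull (array([0.4977, 0.1844]), 0.0288) zmed 0.0804
```

Request:
{"fn": "carry_out", "kwargs": {"deltas": [[[0, 0, 0, -0.0007, -0.0004, 0.05, 1], [0, 0, 0, -0.0007, -0.0004, 0.1, 1], [0, 0, 0, -0.0007, -0.0004, 0.15, 1], [0, 0, 0, -0.0007, -0.0004, 0.18, 1], [0, 0, 0, -0.0007, -0.0004, 0.196, 1], [0, 0, 0, -0.0007, -0.0004, 0.196, 1], [0, 0, 0, -0.0007, -0.0004, 0.196, 1]]]}}

```text
time: 15.2
eef_pos: [0.4548, -0.2788, 0.086]
tool_rot: [179.9, 0.1, 90.0]
ft_force: [-0.2, -1.2, -0.4]
width: 0.0874
gripper_force: 0.0
```

Request:
{"fn": "carry_out", "kwargs": {"deltas": [[[0, 0, 0, 0, 0, 0, 0.2], [0, 0, 0, 0, 0, 0, 0], [0, 0, 0, 0, 0, 0, -1], [0, 0, 0, 0, 0, 0, -1], [0, 0, 0, 0, 0, 0, -1], [0, 0, 0, 0, 0, 0, -1], [0, 0, 0, 0, 0, 0, -1], [0, 0, 0, 0, 0, 0, -1]]]}}

```text
time: 16.2
eef_pos: [0.4539, -0.2781, 0.0846]
tool_rot: [180.0, -0.0, 90.0]
ft_force: [0.8, 0.2, 0.8]
width: 0.0426
gripper_force: 30.0
```

Request:
{"fn": "carry_out", "kwargs": {"deltas": [[[0, 0, 0, 0, 0, -0.015, -1], [0, 0, 0, 0, 0, -0.04, -1], [0, 0, 0, 0, 0, -0.08, -1], [0, 0, 0, 0, 0, -0.12, -1], [0, 0, 0, 0, 0, -0.16, -1], [0, 0, 0, 0, 0, -0.2, -1], [0, 0, 0, 0, 0, -0.2, -1]]]}}

```text
time: 17.08
eef_pos: [0.4555, -0.2794, 0.2485]
tool_rot: [179.7, 0.2, 90.0]
ft_force: [0.3, -0.5, -0.3]
width: 0.0425
gripper_force: 30.0
```

Request:
{"fn": "carry_out", "kwargs": {"deltas": [[[0, 0, 0, 0.03, 0, 0, -1], [0, 0, 0, 0.08, -0.01, 0, -1], [0, 0, 0, 0.15, -0.02, 0, -1], [0, 0, 0, 0.22, -0.03, 0, -1], [0, 0, 0, 0.29, -0.04, 0, -1], [0, 0, 0, 0.36, -0.05, 0, -1], [0, 0, 0, 0.43, -0.07, 0, -1], [0, 0, 0, 0.5, -0.07, 0, -1], [0, 0, 0, 0.57, -0.07, 0, -1], [0, 0, 0, 0.63, -0.07, 0, -1]]]}}

```text
time: 18.32
eef_pos: [0.3956, 0.2283, 0.2431]
tool_rot: [-179.9, 0.0, 90.1]
ft_force: [0.3, -0.8, -0.7]
width: 0.0424
gripper_force: 30.0
```

Request:
{"fn": "carry_out", "kwargs": {"deltas": [[[0, 0, 0, 0.04, 0, 0, -1], [0, 0, 0, 0.067, 0, 0, -1], [0, 0, 0, 0.067, 0, 0, -1], [0, 0, 0, 0.067, 0, 0, -1], [0, 0, 0, 0.067, 0, 0, -1]]]}}

```text
time: 18.95
eef_pos: [0.3976, 0.2787, 0.2444]
tool_rot: [-180.0, 0.0, 90.0]
ft_force: [-0.4, 0.9, -1.0]
width: 0.0428
gripper_force: 30.0
```

Run:
```python
from h import *
print(pose(),sensors.get_state()['width']);to(.3977,.2795,.083)
im,d,c=cam('scene');cv2.imwrite('pics/s4.png',im[120:320,180:500])
im,d,c=cam('top');P=cloud(c,d);rings(P,.4543,-.2775,(.0785,.0505)); rings(P,.4975,.184,(.109,),.03)
```

```text
(array([0.39757303, 0.27868468, 0.24437067]), array([-1.79981590e+02,  1.41205863e-02,  8.99547586e+01])) 0.042782953129706036
row [-0.0001  0.     -0.0001] [1.100e-03 2.000e-04 2.017e-01]
0.0785 65 enc 0.4541 -0.2779 0.0303 hull (array([ 0.4544, -0.2776]), 0.0294) zmed 0.0785
0.0505 156 enc 0.4543 -0.2771 0.0396 hull (array([ 0.4544, -0.2771]), 0.0385) zmed 0.0508
0.109 35 enc 0.4984 0.1861 0.0159 hull (array([0.4983, 0.1861]), 0.0153) zmed 0.11
```

View pics/s4.png

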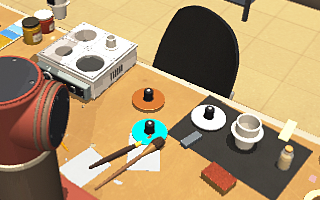

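In the crop, the large pot stands alone at (246,132), the vial is upright at (286,158) and the small pot is seated at (110,42). Now I'll lower the medium pot.

Request:
{"fn": "carry_out", "kwargs": {"deltas": [[[0, 0, 0, 0.0006, 0, 0.04, -1], [0, 0, 0, 0.0006, 0, 0.09, -1], [0, 0, 0, 0.0006, 0, 0.12, -1], [0, 0, 0, 0.0006, 0, 0.15, -1], [0, 0, 0, 0.0006, 0, 0.17, -1], [0, 0, 0, 0.0006, 0, 0.185, -1], [0, 0, 0, 0.0006, 0, 0.195, -1], [0, 0, 0, 0.0006, 0, 0.1985, -1], [0, 0, 0, 0.0006, 0, 0.1985, -1], [0, 0, 0, 0.0006, 0, 0.1985, -1]]]}}

```text
time: 20.3
eef_pos: [0.3983, 0.2802, 0.0865]
tool_rot: [179.9, -0.0, 90.0]
ft_force: [0.3, -0.5, -1.3]
width: 0.0427
gripper_force: 30.0
```

Request:
{"fn": "carry_out", "kwargs": {"deltas": [[[0, 0, 0, -0.0007, -0.0007, 0.0015, -1], [0, 0, 0, -0.0007, -0.0007, 0.003, -1], [0, 0, 0, -0.0007, -0.0007, 0.0045, -1], [0, 0, 0, -0.0007, -0.0007, 0.0045, -1]]]}}

```text
time: 20.8
eef_pos: [0.3974, 0.2795, 0.0831]
tool_rot: [180.0, -0.0, 90.0]
ft_force: [-3.7, -2.2, 5.9]
width: 0.0424
gripper_force: 30.0
```

Request:
{"fn": "carry_out", "kwargs": {"deltas": [[[0, 0, 0, 0, 0, 0, 0.1], [0, 0, 0, 0, 0, 0, 0.5], [0, 0, 0, 0, 0, 0, 0.5], [0, 0, 0, 0, 0, 0, 0.5], [0, 0, 0, 0, 0, -0.02, 0.5], [0, 0, 0, 0, 0, -0.07, 0.5], [0, 0, 0, 0, 0, -0.14, 1], [0, 0, 0, 0, 0, -0.2, 1], [0, 0, 0, 0, 0, -0.2, 1]]]}}

```text
time: 21.92
eef_pos: [0.4001, 0.2808, 0.2488]
tool_rot: [179.4, -0.3, 90.0]
ft_force: [0.2, -0.0, -0.7]
width: 0.084
gripper_force: 0.0
```

Request:
{"fn": "carry_out", "kwargs": {"deltas": [[[0, 0, 0, -0.07, 0.01, 0, 1], [0, 0, 0, -0.696, 0.071, 0, 1], [0, 0, 0, -0.696, 0.071, 0, 1], [0, 0, 0, -0.696, 0.071, 0, 1], [0, 0, 0, -0.696, 0.071, 0, 1], [0, 0, 0, -0.696, 0.071, 0, 1], [0, 0, 0, -0.696, 0.071, 0, 1], [0, 0, 0, -0.696, 0.071, 0, 1], [0, 0, 0, -0.696, 0.071, 0, 1], [0, 0, 0, -0.696, 0.071, 0, 1]]]}}

```text
time: 23.18
eef_pos: [0.4533, -0.2808, 0.2413]
tool_rot: [-179.9, -0.0, 89.7]
ft_force: [-0.3, 0.2, -0.3]
width: 0.0872
gripper_force: 0.0
```

Request:
{"fn": "carry_out", "kwargs": {"deltas": [[[0, 0, 0, 0, 0, 0, 1], [0, 0, 0, 0, 0, 0, 1], [0, 0, 0, 0, 0, 0, 1], [0, 0, 0, 0, 0, 0, 1], [0, 0, 0, 0, 0, 0, 1]]]}}

```text
time: 23.8
eef_pos: [0.4543, -0.277, 0.2425]
tool_rot: [180.0, 0.0, 90.1]
ft_force: [0.3, 0.9, -0.3]
width: 0.0869
gripper_force: 0.0
```

Run:
```python
from h import *
print(pose());to(.4544,-.2773,.0525)
im,d,c=cam('top');P=cloud(c,d);rings(P,.3977,.28,(.109,.081),.04)
```

```text
(array([ 0.454345  , -0.27700151,  0.24246751]), array([1.79966525e+02, 1.66438786e-03, 9.00503752e+01]))
row [0.0001 0.     0.0001] [-4.000e-04 -1.000e-04  2.375e-01]
0.109 51 enc 0.3984 0.2795 0.0232 hull (array([0.3988, 0.2794]), 0.0223) zmed 0.1098
0.081 254 enc 0.3978 0.2799 0.0399 hull (array([0.3978, 0.28  ]), 0.0392) zmed 0.0807
```

Request:
{"fn": "carry_out", "kwargs": {"deltas": [[[0, 0, 0, -0.0004, 0, 0.05, 1], [0, 0, 0, -0.0004, 0, 0.1, 1], [0, 0, 0, -0.0004, 0, 0.15, 1], [0, 0, 0, -0.0004, 0, 0.19, 1], [0, 0, 0, -0.0004, 0, 0.22, 1], [0, 0, 0, -0.0004, 0, 0.2372, 1], [0, 0, 0, -0.0004, 0, 0.2372, 1], [0, 0, 0, -0.0004, 0, 0.2372, 1]]]}}

```text
time: 24.85
eef_pos: [0.455, -0.2783, 0.0536]
tool_rot: [179.9, 0.1, 90.0]
ft_force: [0.1, -0.7, 0.3]
width: 0.087
gripper_force: 0.0
```

Request:
{"fn": "carry_out", "kwargs": {"deltas": [[[0, 0, 0, 0, 0, 0, 0.5], [0, 0, 0, 0, 0, 0, 0.3], [0, 0, 0, 0, 0, 0, -1], [0, 0, 0, 0, 0, 0, -1], [0, 0, 0, 0, 0, 0, -1], [0, 0, 0, 0, 0, 0, -1], [0, 0, 0, 0, 0, 0, -1]]]}}

```text
time: 25.72
eef_pos: [0.4542, -0.2778, 0.0526]
tool_rot: [180.0, -0.0, 90.0]
ft_force: [-1.3, 0.4, 3.5]
width: 0.0563
gripper_force: 30.0
```

Request:
{"fn": "carry_out", "kwargs": {"deltas": [[[0, 0, 0, 0, 0, -0.015, -1], [0, 0, 0, 0, 0, -0.04, -1], [0, 0, 0, 0, 0, -0.08, -1], [0, 0, 0, 0, 0, -0.12, -1], [0, 0, 0, 0, 0, -0.16, -1], [0, 0, 0, 0, 0, -0.2, -1], [0, 0, 0, 0, 0, -0.24, -1], [0, 0, 0, 0, 0, -0.24, -1]]]}}

```text
time: 26.72
eef_pos: [0.4556, -0.2788, 0.248]
tool_rot: [179.7, 0.2, 90.0]
ft_force: [-0.5, -0.5, -1.5]
width: 0.0562
gripper_force: 29.9
```

Request:
{"fn": "carry_out", "kwargs": {"deltas": [[[0, 0, 0, 0.03, 0, 0, -1], [0, 0, 0, 0.08, 0.01, 0, -1], [0, 0, 0, 0.15, 0.02, 0, -1], [0, 0, 0, 0.22, 0.03, 0, -1], [0, 0, 0, 0.29, 0.04, 0, -1], [0, 0, 0, 0.36, 0.05, 0, -1], [0, 0, 0, 0.43, 0.0511, 0, -1], [0, 0, 0, 0.5, 0.0511, 0, -1], [0, 0, 0, 0.57, 0.0511, 0, -1], [0, 0, 0, 0.63, 0.0511, 0, -1]]]}}

```text
time: 27.98
eef_pos: [0.4926, 0.2289, 0.2426]
tool_rot: [-179.8, 0.0, 90.1]
ft_force: [-0.1, -0.7, -1.7]
width: 0.0562
gripper_force: 29.9
```

Request:
{"fn": "carry_out", "kwargs": {"deltas": [[[0, 0, 0, 0.04, 0, 0, -1], [0, 0, 0, 0.0695, 0, 0, -1], [0, 0, 0, 0.0695, 0, 0, -1], [0, 0, 0, 0.0695, 0, 0, -1], [0, 0, 0, 0.0695, 0, 0, -1]]]}}

```text
time: 28.6
eef_pos: [0.4946, 0.2811, 0.2441]
tool_rot: [-180.0, 0.0, 90.0]
ft_force: [0.3, -0.4, -2.3]
width: 0.0564
gripper_force: 29.9
```

Run:
```python
from h import *
print(pose(),sensors.get_state()['width']);to(.4953,.2820,.083)
im,d,c=cam('top');P=cloud(c,d);rings(P,.4975,.184,(.109,),.03);rings(P,.3977,.28,(.109,.081),.04)
im,d,c=cam('wrist');P=cloud(c,d);q=P[(P[...,2]>.17)&(P[...,2]<.25)&(abs(P[...,0]-.495)<.05)&(abs(P[...,1]-.28)<.05)];h,e=np.histogram(q[:,2],8);print(h,e.round(3))
```

```text
(array([0.49464893, 0.28108232, 0.24413708]), array([-1.79967905e+02,  1.48503235e-02,  8.99574659e+01])) 0.05642692005587601
row [-0.0001  0.     -0.0001] [0.0012 0.0009 0.2014]
0.109 34 enc 0.4986 0.1861 0.0158 hull (array([0.4985, 0.1862]), 0.0151) zmed 0.1094
0.109 few 6
0.081 20 enc 0.4064 0.2791 0.0383 hull (array([0.3891, 0.2795]), 0.0414) zmed 0.0795
[2105  299  259  211  191  300 4216 1277] [0.195 0.202 0.209 0.216 0.222 0.229 0.236 0.243 0.25 ]
```

Request:
{"fn": "carry_out", "kwargs": {"deltas": [[[0, 0, 0, 0.0006, 0.0006, 0.04, -1], [0, 0, 0, 0.0006, 0.0006, 0.09, -1], [0, 0, 0, 0.0006, 0.0006, 0.12, -1], [0, 0, 0, 0.0006, 0.0006, 0.15, -1], [0, 0, 0, 0.0006, 0.0006, 0.17, -1], [0, 0, 0, 0.0006, 0.0006, 0.185, -1], [0, 0, 0, 0.0006, 0.0006, 0.195, -1], [0, 0, 0, 0.0006, 0.0006, 0.1985, -1], [0, 0, 0, 0.0006, 0.0006, 0.1985, -1], [0, 0, 0, 0.0006, 0.0006, 0.1985, -1]]]}}

```text
time: 29.95
eef_pos: [0.496, 0.2826, 0.0865]
tool_rot: [179.9, -0.0, 90.0]
ft_force: [-0.6, -0.3, -0.9]
width: 0.0564
gripper_force: 30.0
```

Request:
{"fn": "carry_out", "kwargs": {"deltas": [[[0, 0, 0, -0.0005, -0.0005, 0.0015, -1], [0, 0, 0, -0.0005, -0.0005, 0.003, -1], [0, 0, 0, -0.0005, -0.0005, 0.0042, -1], [0, 0, 0, -0.0005, -0.0005, 0.0042, -1]]]}}

```text
time: 30.45
eef_pos: [0.4952, 0.282, 0.0832]
tool_rot: [180.0, -0.0, 90.0]
ft_force: [-3.2, -1.4, 5.2]
width: 0.0563
gripper_force: 29.9
```

Request:
{"fn": "carry_out", "kwargs": {"deltas": [[[0, 0, 0, 0, 0, 0, 0.4], [0, 0, 0, 0, 0, 0, 0.7], [0, 0, 0, 0, 0, 0, 0.7], [0, 0, 0, 0, 0, 0, 0.7], [0, 0, 0, 0, 0, -0.02, 0.7], [0, 0, 0, 0, 0, -0.07, 0.7], [0, 0, 0, 0, 0, -0.14, 0.7], [0, 0, 0, 0, 0, -0.2, 0.5], [0, 0, 0, 0, 0, -0.2, 0.3]]]}}

```text
time: 31.58
eef_pos: [0.498, 0.2832, 0.2496]
tool_rot: [179.4, -0.3, 90.0]
ft_force: [-0.4, 0.1, -0.0]
width: 0.062
gripper_force: 0.0
```

Request:
{"fn": "carry_out", "kwargs": {"deltas": [[[0, 0, 0, -0.07, 0, 0, 0.3], [0, 0, 0, -0.558, -0.029, 0, 0.3], [0, 0, 0, -0.558, -0.029, 0, 0.3], [0, 0, 0, -0.558, -0.029, 0, 0.3], [0, 0, 0, -0.558, -0.029, 0, 0.3], [0, 0, 0, -0.558, -0.029, 0, 0.3], [0, 0, 0, -0.558, -0.029, 0, 0.3], [0, 0, 0, -0.558, -0.029, 0, 0.3], [0, 0, 0, -0.558, -0.029, 0, 0.3], [0, 0, 0, -0.558, -0.029, 0, 0.3]]]}}

```text
time: 32.83
eef_pos: [0.472, -0.163, 0.2421]
tool_rot: [-180.0, -0.1, 90.1]
ft_force: [0.1, 1.1, 0.4]
width: 0.0567
gripper_force: 0.0
```

Request:
{"fn": "carry_out", "kwargs": {"deltas": [[[0, 0, 0, 0, 0, 0, 0.3], [0, 0, 0, 0, 0, 0, 0.3], [0, 0, 0, 0, 0, 0, 0.3], [0, 0, 0, 0, 0, 0, 0.3]]]}}

```text
time: 33.33
eef_pos: [0.472, -0.1642, 0.2424]
tool_rot: [180.0, -0.0, 90.0]
ft_force: [-0.5, -0.2, -0.8]
width: 0.0563
gripper_force: 0.0
```

Run:
```python
from h import *
print(pose());to(.4719,-.1645,.0178)
im,d,c=cam('top');P=cloud(c,d);rings(P,.4953,.282,(.109,.081),.045)
```

```text
(array([ 0.47198767, -0.16422345,  0.24236411]), array([ 1.79980653e+02, -1.40987993e-02,  9.00284031e+01]))
row [ 0.0001 -0.      0.0001] [-4.000e-04 -2.000e-04  2.807e-01]
0.109 68 enc 0.4971 0.2823 0.03 hull (array([0.4968, 0.2819]), 0.0293) zmed 0.1094
0.081 272 enc 0.4952 0.2821 0.045 hull (array([0.4948, 0.2823]), 0.0442) zmed 0.0808
```

Request:
{"fn": "carry_out", "kwargs": {"deltas": [[[0, 0, 0, -0.0003, 0, 0.06, 0.3], [0, 0, 0, -0.0003, 0, 0.12, 0.3], [0, 0, 0, -0.0003, 0, 0.18, 0.3], [0, 0, 0, -0.0003, 0, 0.23, 0.3], [0, 0, 0, -0.0003, 0, 0.26, 0.3], [0, 0, 0, -0.0003, 0, 0.275, 0.3], [0, 0, 0, -0.0003, 0, 0.28, 0.3], [0, 0, 0, -0.0003, 0, 0.28, 0.3], [0, 0, 0, -0.0003, 0, 0.28, 0.3]]]}}

```text
time: 34.5
eef_pos: [0.4729, -0.1651, 0.0195]
tool_rot: [179.9, 0.0, 90.0]
ft_force: [-0.6, -0.6, -0.3]
width: 0.0566
gripper_force: 0.0
```

Request:
{"fn": "carry_out", "kwargs": {"deltas": [[[0, 0, 0, 0, 0, 0, 0], [0, 0, 0, 0, 0, 0, -0.2], [0, 0, 0, 0, 0, 0, -1], [0, 0, 0, 0, 0, 0, -1], [0, 0, 0, 0, 0, 0, -1], [0, 0, 0, 0, 0, 0, -1], [0, 0, 0, 0, 0, 0, -1]]]}}

```text
time: 35.38
eef_pos: [0.472, -0.1646, 0.0184]
tool_rot: [180.0, -0.0, 90.0]
ft_force: [-0.2, -0.3, 1.0]
width: 0.0256
gripper_force: 30.0
```

Request:
{"fn": "carry_out", "kwargs": {"deltas": [[[0, 0, 0, 0, 0, -0.015, -1], [0, 0, 0, 0, 0, -0.05, -1], [0, 0, 0, 0, 0, -0.1, -1], [0, 0, 0, 0, 0, -0.15, -1], [0, 0, 0, 0, 0, -0.2, -1], [0, 0, 0, 0, 0, -0.25, -1], [0, 0, 0, 0, 0, -0.28, -1], [0, 0, 0, 0, 0, -0.28, -1]]]}}

```text
time: 36.38
eef_pos: [0.4731, -0.1653, 0.245]
tool_rot: [179.7, 0.1, 90.0]
ft_force: [0.0, 0.7, -1.3]
width: 0.0257
gripper_force: 30.0
```

Request:
{"fn": "carry_out", "kwargs": {"deltas": [[[0, 0, 0, 0.03, -0.01, 0, -1], [0, 0, 0, 0.08, -0.03, 0, -1], [0, 0, 0, 0.15, -0.05, 0, -1], [0, 0, 0, 0.22, -0.07, 0, -1], [0, 0, 0, 0.29, -0.0898, 0, -1], [0, 0, 0, 0.36, -0.0898, 0, -1], [0, 0, 0, 0.41, -0.0898, 0, -1], [0, 0, 0, 0.4335, -0.0898, 0, -1], [0, 0, 0, 0.4335, -0.0898, 0, -1], [0, 0, 0, 0.4335, -0.0898, 0, -1]]]}}

```text
time: 37.62
eef_pos: [0.3995, 0.1814, 0.2414]
tool_rot: [-179.9, 0.0, 90.0]
ft_force: [0.7, 0.1, -1.7]
width: 0.0252
gripper_force: 30.0
```

Request:
{"fn": "carry_out", "kwargs": {"deltas": [[[0, 0, 0, 0, 0, 0, -1], [0, 0, 0, 0, 0, 0, -1], [0, 0, 0, 0, 0, 0, -1]]]}}

```text
time: 38.0
eef_pos: [0.4002, 0.1817, 0.2425]
tool_rot: [180.0, -0.0, 90.0]
ft_force: [0.1, -0.3, -1.7]
width: 0.0252
gripper_force: 30.0
```

Run:
```python
from h import *
print(pose(),sensors.get_state()['width']);to(.4002,.1822,.0839)
```

```text
(array([0.40021416, 0.18168507, 0.24248022]), array([ 1.79969113e+02, -1.62218251e-02,  8.99536557e+01])) 0.025224571637685975
row [ 0.0001 -0.     -0.0001] [ 6.000e-04 -1.000e-04  1.982e-01]
```

Request:
{"fn": "carry_out", "kwargs": {"deltas": [[[0, 0, 0, 0.0003, -0.0002, 0.04, -1], [0, 0, 0, 0.0003, -0.0002, 0.09, -1], [0, 0, 0, 0.0003, -0.0002, 0.12, -1], [0, 0, 0, 0.0003, -0.0002, 0.15, -1], [0, 0, 0, 0.0003, -0.0002, 0.17, -1], [0, 0, 0, 0.0003, -0.0002, 0.18, -1], [0, 0, 0, 0.0003, -0.0002, 0.19, -1], [0, 0, 0, 0.0003, -0.0002, 0.195, -1], [0, 0, 0, 0.0003, -0.0002, 0.195, -1], [0, 0, 0, 0.0003, -0.0002, 0.195, -1]]]}}

```text
time: 39.25
eef_pos: [0.4003, 0.1825, 0.0869]
tool_rot: [179.9, -0.0, 90.0]
ft_force: [0.2, -0.4, -1.8]
width: 0.0252
gripper_force: 30.0
```

Request:
{"fn": "carry_out", "kwargs": {"deltas": [[[0, 0, 0, -0.0003, -0.0003, 0.0015, -1], [0, 0, 0, -0.0003, -0.0003, 0.003, -1], [0, 0, 0, -0.0003, -0.0003, 0.0042, -1], [0, 0, 0, -0.0003, -0.0003, 0.0042, -1]]]}}

```text
time: 39.75
eef_pos: [0.3998, 0.1822, 0.0838]
tool_rot: [180.0, -0.0, 90.0]
ft_force: [-2.8, -0.1, 5.6]
width: 0.0253
gripper_force: 30.0
```

Contact at the expected height. I'll release and retreat to the spot used for the earlier warmer view.

Request:
{"fn": "carry_out", "kwargs": {"deltas": [[[0, 0, 0, 0, 0, 0, -0.2], [0, 0, 0, 0, 0, 0, 0.2], [0, 0, 0, 0, 0, 0, 0.2], [0, 0, 0, 0, 0, 0, 0.2], [0, 0, 0, 0, 0, -0.02, 0.2], [0, 0, 0, 0, 0, -0.07, 0.2], [0, 0, 0, 0, 0, -0.14, 0.2], [0, 0, 0, -0.04, 0.06, -0.2, 0.2], [0, 0, 0, -0.06, 0.06, -0.27, 0.2], [0, 0, 0, -0.06, 0.06, -0.345, 0.2]]]}}

```text
time: 41.0
eef_pos: [0.4476, 0.1329, 0.359]
tool_rot: [180.0, 0.0, 89.9]
ft_force: [1.0, -0.6, 0.5]
width: 0.0524
gripper_force: 0.0
```

Request:
{"fn": "carry_out", "kwargs": {"deltas": [[[0, 0, 0, 0, 0, 0, 0.2], [0, 0, 0, 0, 0, 0, 0.2], [0, 0, 0, 0, 0, 0, 0.2], [0, 0, 0, 0, 0, 0, 0.2], [0, 0, 0, 0, 0, 0, 0.2], [0, 0, 0, 0, 0, 0, 0.2]]]}}

```text
time: 41.75
eef_pos: [0.4475, 0.1342, 0.356]
tool_rot: [-180.0, -0.0, 90.0]
ft_force: [0.0, 0.3, 0.3]
width: 0.0521
gripper_force: 0.0
```

Run:
```python
from h import *
im,d,c=cam('wrist');P=cloud(c,d);cv2.imwrite('pics/w5.png',im);print(pose()[0])
for n,x,y,r1 in [('S',.4975,.1842,.018),('M',.3977,.2801,.025),('L',.4953,.2823,.032)]: print(n);rings(P,x,y,(.109,),r1)
print('C');rings(P,.4002,.1822,(.111,),.02)
for n,x,y,ri,ro in [('S',.4975,.1842,.017,.021),('M',.3977,.2801,.024,.029),('L',.4953,.2823,.031,.037),('C',.4002,.1822,.02,.04)]:
    rr=np.hypot(P[...,0]-x,P[...,1]-y);m=(rr>ri)&(rr<ro)&(abs(P[...,2]-.081)<.008);q=P[m]
    s=np.linalg.lstsq(np.c_[q[:,:2]-[x,y],np.ones(len(q))],q[:,2],rcond=None)[0];print(n,len(q),'flange z,tilt',s.round(4))
```

```text
[0.44753067 0.13416743 0.35615353]
S
0.109 276 enc 0.4968 0.1844 0.016 hull (array([0.4973, 0.1847]), 0.0154) zmed 0.1085
M
0.109 496 enc 0.3978 0.2805 0.0232 hull (array([0.3978, 0.2803]), 0.0227) zmed 0.1086
L
0.109 693 enc 0.4956 0.2826 0.0305 hull (array([0.4953, 0.2824]), 0.0299) zmed 0.1086
C
0.111 414 enc 0.4004 0.1819 0.0129 hull (array([0.4005, 0.1819]), 0.0126) zmed 0.1105
S 280 flange z,tilt [-0.0024  0.0028  0.0808]
M 429 flange z,tilt [ 0.0023 -0.0039  0.0806]
L 661 flange z,tilt [ 0.001  -0.0011  0.0807]
C 2661 flange z,tilt [ 0.0004 -0.0012  0.0807]
```

View pics/w5.png

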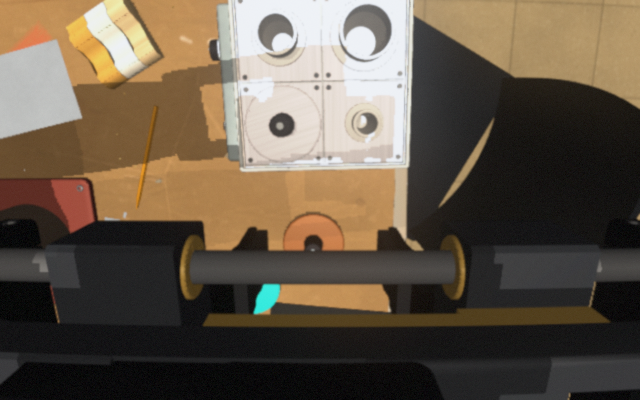

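All four are seated: medium (278,37), large (365,35), cover (282,125) and small (366,122). They are level and within 1 mm of their openings, so I'm handing the job in.

```bash
python3 -c "
from station import r
print(r.job_done())"
```

```text
the job is handed in; nothing more can be done
None
```

The job is handed in: all three pots and the blank cover measured level and within 1 mm of their openings' centres, fully down and released. The vial was upright when last seen, before the large pot and cover were moved; no verdict came back.

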